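Peel the top job tray off a clinging nested stack and hold it out

ROBOT

A 7-joint arm with a two-finger parallel gripper is mounted at the origin on the work surface. World frame = base frame: x ahead of the robot, y to its left, z up, the work surface at z = 0. Lengths are in mm, angles in rad, forces in N, time in s.
With the tool pointing down it reaches from about 425 to 825 mm from the base axis. Payload 3.6 kg.
Tool frame: the origin (TCP) lies midway between the tips of the shut fingers; the grasp point (between the pads) lies 19 mm behind it; z points along the fingers, x is the direction in which the jaws open and shut, and the axes are right-handed (so a half turn about z gives the same grasp; the last joint's range is limited). The gripper opens to 93 mm and grips with 3 to 60 N. Pads are 15 mm wide; open, the fingers measure 128 mm over their backs; the gripper's body (75 mm by 188 mm) begins 65 mm behind the grasp point.
Start: joints at [1.185, 0.615, -0.013, 1.423, 0.008, 1.103, -0.04], TCP at [228.866, -608.344, 218.64] pointing down, gripper open.
Joint ranges: [-3.12, 3.12], [-0.3, 2.06], [-1.34, 1.32], [0.26, 2.42], [-1.36, 4.5], [0.01, 1.98], [-2.84, 2.84]. Speed limits (rad/s): [2.79, 2.79, 3.14, 3.14, 3.14, 3.14, 3.14].

INTERFACE

Orientations are given as a unit quaternion [w, x, y, z].
In Python, from workcell import bot gives the robot as it stands.
- The arm moves only by the tool servo_tool, never from a script. Its argument "commands" is a list of rows, each a list of 3 entries, a list of its own where there are three numbers: the shift along the tool's x, y, z as a fraction of full scale, then the turn, a rotation vector about the tool's x, y, z as a fraction of full scale, then the closure, from -1 (fully open) to 1 (shut), so that 0 is half open. A call has 1 to 8 rows; each row is the pose to reach, as a shift and turn from the pose commanded when the call began, along the tool's axes at that moment, turning the shorter way round; what a row does not reach only later rows make up. Full scale, the value 1, is 0.25 m for a shift and 180 degrees for a turn. A row lasts 1/12 s, in which the tool goes at most 41.7 mm and 7.16 degrees, less where a joint would pass 70% of its speed; a pose out of reach is approached as far as the arm can. A call with a number of a shift or a turn outside -1 to 1 is refused whole. A call with a gripper value outside its range is refused whole. The fingers move at their own pace and stop on an object; "newtons" is the grip in N (left out, the last holds). Time passes only in rows, so rows that repeat a pose let the fingers close. It gives the time, the measured TCP pose, the force and the opening at its end, in the units of the state.
- bot.sense(): the state, without advancing time (a new reading comes with each control period).
- bot.get_image(name): name is "scene" or "top"; returns a dict with "frame" (420x560x3 uint8, blue, green, red), "fx", "fy", "cx", "cy" (pixels), "rvec" (rotation vector, rad) and "tvec" (3), from world to camera coordinates, as OpenCV has them. Camera axes: x right, y down, z forward; pixel columns grow to the right and rows downward; lengths in mm; the calibration is good to about 2 mm. A picture is of the moment at which its call begins. There is no depth.
- bot.finish_job(): hands the job in, once; it reports no verdict.
The state is a dict: "t": time; "q": joint angles; "dq": joint speeds; "tau": joint torques, N m; "position": TCP position; "eef_rot": TCP orientation; "force": force on the tool from outside, world axes, zero at the start; "torque": the same for the moment, N m; "width": finger opening in mm.
Only numpy, scipy, OpenCV 4.12 (cv2) and the standard library are available. Lean on these libraries where they do the work, as an engineer would, in place of code of your own. Each camera call takes 0.05 s, during which the arm holds its last target. There are 200 camera calls.

TASK

The nested job trays on the locksmith's counter fit snugly and cling together. Take the top tray by one corner and peel it off gently: raise that corner some 3 cm while the opposite corner still rests on the stack, then lift it clear, leaving the other six trays nested and standing where they are. Then hold the tray out level, open side up, centred about 15 cm above the counter mat, ready for the customer's keys, without disturbing anything else; finish while still holding it there in the gripper.

Things in the scene. Friction and masses are not known exactly. Their poses are not given: they have to be found in the camera images.
- top_tray: topmost of seven like grey trays, 0.15 kg each: 200 (x) x 150 (y) x 34 mm (z, open side up). Corners cut off at 45 degrees, 32 mm each. Solid rim 9 mm wide, z = 25 to 34 mm, upright on both sides; 3 mm walls below slope in. Origin: middle of the floor's underside. Springy pads near the corners cling: lifting a corner takes 3 to 4 N, each lets go once 5 mm up; a straight pull takes 5 to 6 N
- tray_2: second tray, same shape; nested trays sit 14 mm above one another, on lugs under the rim (feet at z = 20 mm, 58 mm in x and 70.5 mm in y from the tray's middle, one beside each corner). At the corners a 5 mm gap shows between rims: fingertips more than 14 mm below the top rim also meet this tray's rim. Origin: middle of the floor's underside
- lower_trays: the five lowest trays of the stack, jammed into one block 90 mm high (0.75 kg), standing loose on the counter; origin: middle of its underside; the second tray's origin is 70 mm above it. The second tray (0.15 kg) clips into it a little more firmly than the top tray clips into the second
- mat: black rubber counter mat, 240 (x) x 280 (y) x 3 mm, fixed flat on the counter; origin: middle of its underside. It lies on one side of the counter, the stack on the other; which is which varies
- corner_1 (a point): point on the top face of the top tray's rim, in the middle of the cut-off corner at the tray's +x, +y (80.8 and 55.8 mm from its middle, 34 mm above its origin, midway across the 9 mm rim; the corner is 45 mm long, its outward normal runs diagonally, (+1, +1)/sqrt 2 in the tray's x, y)
- corner_2 (a point): point on the top face of the top tray's rim, in the middle of the cut-off corner at the tray's +x, -y (80.8 and 55.8 mm from its middle, 34 mm above its origin, midway across the 9 mm rim; the corner is 45 mm long, its outward normal runs diagonally, (+1, -1)/sqrt 2 in the tray's x, y)
- corner_3 (a point): point on the top face of the top tray's rim, in the middle of the cut-off corner at the tray's -x, -y (80.8 and 55.8 mm from its middle, 34 mm above its origin, midway across the 9 mm rim; the corner is 45 mm long, its outward normal runs diagonally, (-1, -1)/sqrt 2 in the tray's x, y)
- corner_4 (a point): point on the top face of the top tray's rim, in the middle of the cut-off corner at the tray's -x, +y (80.8 and 55.8 mm from its middle, 34 mm above its origin, midway across the 9 mm rim; the corner is 45 mm long, its outward normal runs diagonally, (-1, +1)/sqrt 2 in the tray's x, y)
- padlock: brass padlock lying flat on the mat, body 40 x 45 x 20 mm, steel shackle; origin under the middle of its body; a bystander
- lock_cylinder: brass profile lock cylinder, 66 x 17 x 40 mm, lying between the stack and the mat; a bystander
- chip_brush: hand brush lying on the counter between the stack and the mat, about 200 mm long, below 40 mm high; a bystander
- oil_bottle: small white oil bottle with a black cap, 44 mm across, 120 mm tall, near the customer's edge; a bystander
- screwdriver: screwdriver lying at the left of the counter, about 200 mm long; a bystander
- key_bunch: three keys and a black tag on a split ring, lying flat at the right, about 90 mm across; a bystander
- blank_box: closed cardboard box of key blanks, 85 x 60 x 45 mm, at the right; a bystander
Not all that is in view belongs to the job. What is shaped like the top_tray but red or turquoise is not meant.

How it is judged:
By the outcome, as a careful person would: the job done as asked, in the order asked, and still so for the second after the job is handed in, while the arm keeps its last pose, push and grip.
It also fails if it takes over 48 s, if anything falls off the work surface, if the arm or the gripper's body presses on something with over 40 N, if the wrist force passes 120 N, or if a joint passes its speed limit or range.

## Working session

There is one attempt and no reset: what is moved stays moved. The work goes in short steps, Python scripts to look and compute and a tool call to move; the robot and the scene stay as the last step left them, time stands still between calls to the robot, and variables do not carry over. Pictures are saved under pics/ and viewed, about 8 in all and at most 12, crops included, and the job is handed in when it is done.

Besides the shell and the picture viewer there is one more tool, called by a JSON object that holds its "name" and its "arguments", one argument or row to a line. servo_tool: Moves the arm, as the interface text tells. Shift numbers are shares of 0.25 m and turn numbers shares of 180 degrees, none past 1 either way. Its arguments: {"type":"object","properties":{"commands":{"type":"array","items":{"type":"array"}},"newtons":{"type":"number"}},"required":["commands"]}

```bash
mkdir -p pics; cat > h.py <<'E'
import numpy as np, cv2
from workcell import bot
from scipy.spatial.transform import Rotation as R
def shot(name,fn):
    im=bot.get_image(name); cv2.imwrite('pics/'+fn,im['frame'])
    K=np.array([[im['fx'],0,im['cx']],[0,im['fy'],im['cy']],[0,0,1]])
    np.savez('pics/'+name+'.npz',K=K,r=np.array(im['rvec'],float),t=np.array(im['tvec'],float),f=im['frame']); return im
def cal(name): return np.load('pics/'+name+'.npz')
def ray(name,uv,z):
    c=cal(name); Rm=cv2.Rodrigues(c['r'])[0]; C=-Rm.T@c['t'].ravel()
    d=Rm.T@np.linalg.inv(c['K'])@np.array([*uv,1.0]); return C+d*(z-C[2])/d[2]
def proj(name,P):
    c=cal(name); return cv2.projectPoints(np.array(P,float).reshape(-1,1,3),c['r'],c['t'],c['K'],None)[0].reshape(-1,2)
E
python3 - <<'E'
from h import *
for n in('scene','top'):
    shot(n,n+'0.png'); c=cal(n); Rm=cv2.Rodrigues(c['r'])[0]; print(n,(-Rm.T@c['t'].ravel()).round(),c['K'][0,0],Rm[2].round(2))
s=cal('scene')['f'];t=cal('top')['f']
cv2.imwrite('pics/both.png',np.vstack([s,t])[:, :][:840])
print(bot.sense())
E
```

```text
scene [1415. -396.  879.] 475.9563189964229 [-0.71  0.35 -0.61]
top [ 280.   37. 1711.] 512.4782061593984 [ 0.15  0.   -0.99]
{'t': 0.1, 'q': array([ 1.18450499,  0.61584183, -0.01261369,  1.42470869,  0.00808253,
        1.10342783, -0.04038798]), 'dq': array([ 0.00095522, -0.00146761,  0.00017526, -0.00291752, -0.00086296,
       -0.00021347, -0.00233191]), 'tau': array([ 2.30277270e-03, -4.60043621e+01,  2.10473542e-01, -1.66244209e+01,
       -6.11546030e-02,  1.69599883e-02,  1.00186887e-04]), 'position': array([ 228.61510082, -607.7104894 ,  217.59441856]), 'eef_rot': array([-6.58428681e-04,  8.22234724e-01, -5.69147340e-01, -9.64755056e-04]), 'force': array([-0.95815288, -0.09837434,  0.4517348 ]), 'torque': array([-0.0115779 ,  0.04286188,  0.01876659]), 'width': 93.39528624626058}
```

View pics/scene0.png

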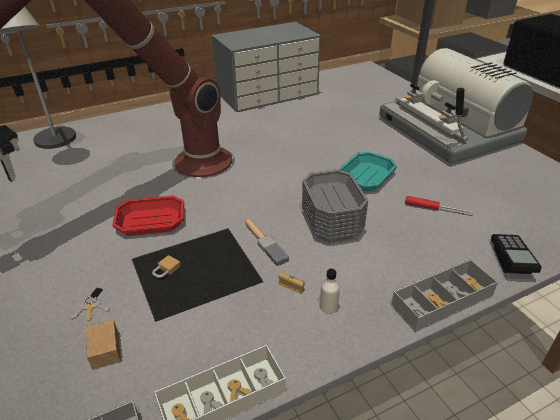

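View pics/top0.png

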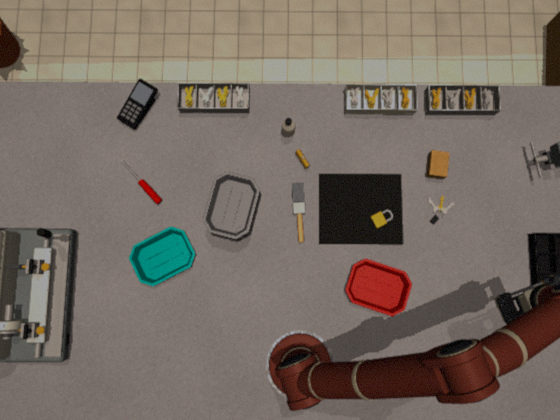

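Scene: the grey stack is at (335,205) in scene and (233,208) in top. The mat is at (361,209) in top with the padlock on it at (382,218), and the brush is at (299,212). Candidates for the top tray are grey (233,208), turquoise (163,255) and red (378,287). I choose the grey one because it is a stack.

```bash
python3 - <<'E'
from h import *
t=cal('top')['f'][165:250,195:270]; s=cal('scene')['f'][160:250,290:380]
a=cv2.resize(t,None,fx=5,fy=5,interpolation=cv2.INTER_CUBIC); b=cv2.resize(s,None,fx=4.4,fy=4.4,interpolation=cv2.INTER_CUBIC)
h=max(a.shape[0],b.shape[0]); p=lambda i:cv2.copyMakeBorder(i,0,h-i.shape[0],0,0,0)
cv2.imwrite('pics/crop1.png',np.hstack([p(a),p(b)])); print(a.shape,b.shape)
for n,uv in [('mat',[(319,174),(402,174),(403,244),(319,244)]),('lock',[(372,218),(393,214)]),('brush',[(298,184),(301,242)]),('cyl',[(298,151),(307,167)]),('bot',[(288,124)]),('turq',[(185,230),(195,250),(163,256)])]:
    for u in uv: print(n,ray('top',u,{'mat':3,'turq':34,'bot':100}.get(n,20)).round())
E
```

```text
(425, 375, 3) (396, 396, 3)
mat [626. -61.   3.]
mat [ 629. -343.    3.]
mat [ 392. -341.    3.]
mat [389. -61.   3.]
lock [ 476. -236.   20.]
lock [ 490. -306.   20.]
brush [588.  10.  20.]
brush [394.  -1.  20.]
cyl [701.  11.  20.]
cyl [646. -20.  20.]
bot [771.  46. 100.]
turq [428. 380.  34.]
turq [363. 345.  34.]
turq [343. 448.  34.]
```

View pics/crop1.png

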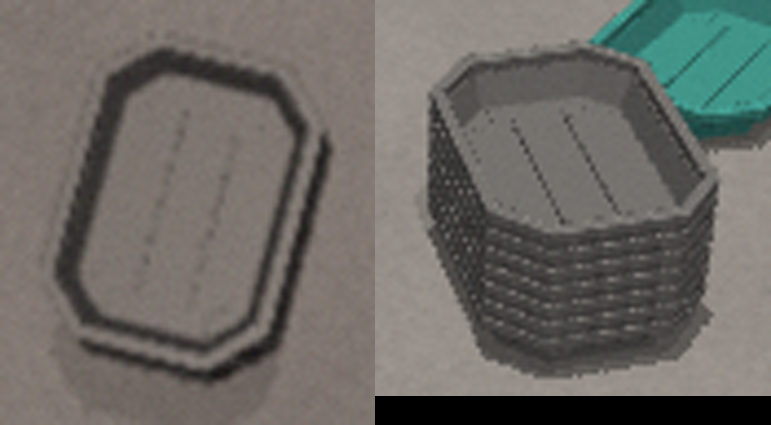

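```bash
cat > fit.py <<'E'
from h import *
from scipy.optimize import least_squares
def octa(a,b,k): # CCW vertices, start at +x,+y near x edge
    return np.array([[a,k-a],[k-b,b],[-(k-b),b],[-a,k-a],[-a,-(k-a)],[-(k-b),-b],[k-b,-b],[a,-(k-a)]])
OUT=octa(100,75,143.); INN=octa(91,66,143-9*2**.5)
def w(p,V,z): 
    c,s=np.cos(p[2]),np.sin(p[2]); return np.c_[V@np.array([[c,s],[-s,c]])+p[:2],np.full(len(V),z)]
E
python3 - <<'E'
from fit import *
S=(np.array([(430,93),(462,62),(577,45),(640,65),(718,182),(688,215),(553,235),(490,212)],float)-[375,0])/4.4+[290,160]
T=np.array([(60,270),(105,80),(160,47),(278,75),(307,125),(252,320),(205,347),(82,322)],float)/5+[195,165]
c0=ray('top',(233,208),118); print(c0)
S=S[::-1]; # image-> ccw from above? test both
best=None
for ds in range(8):
  for dt in range(8):
   for fs in(1,-1):
    for ft in(1,-1):
      s=np.roll(S[::fs],ds,0);t=np.roll(T[::ft],dt,0)
      f=lambda p:np.r_[(proj('scene',w(p,OUT,p[3]))-s).ravel(),(proj('top',w(p,INN,p[3]))-t).ravel()]
      r0=np.linalg.norm(f([c0[0],c0[1],-.25,118]))
      if best is None or r0<best[0]: best=(r0,f)
f=best[1]; print(best[0])
r=least_squares(f,[c0[0],c0[1],-.25,118]); print('all',r.x,np.abs(r.fun).max(),r.fun.round(1))
g=least_squares(lambda p:f([*p,118]),r.x[:3]); p=g.x; print('z118',p,np.degrees(p[2]))
np.save('pose.npy',p)
print(w(p,np.array([[80.8,55.8],[80.8,-55.8],[-80.8,-55.8],[-80.8,55.8]]),118).round(1))
for n,b,k,x0,y0 in(('top',(165,250,195,270),5,195,165),('scene',(160,250,290,380),4.4,290,160)):
    im=cv2.resize(cal(n)['f'][b[0]:b[1],b[2]:b[3]],None,fx=k,fy=k,interpolation=cv2.INTER_CUBIC)
    for V in(OUT,INN):
        q=((proj(n,w(p,V,118))-[x0,y0]+.5)*k).astype(int); cv2.polylines(im,[q],True,(0,255,0),1)
    cv2.imwrite(f'pics/ov_{n}.png',im)
a=cv2.imread('pics/ov_top.png');b=cv2.imread('pics/ov_scene.png');b=cv2.copyMakeBorder(b,0,a.shape[0]-b.shape[0],0,0,0)
cv2.imwrite('pics/ov.png',np.hstack([a,b]))
E
```

```text
[491.5924388  215.05784788 118.        ]
18.80849678367922
all [499.49665801 225.60642915  -3.11188452 109.25487254] 39.884527511693136 [ -7.    4.  -37.1  16.3 -25.6  37.1 -26.5  13.4   6.8  -3.7  39.9 -17.6
  26.3 -35.6  25.  -10.8   6.7   0.    5.7  -3.3  -5.6  -4.6  -8.3  -2.7
  -9.4   3.4  -6.8   5.2   2.    7.6   6.1   5.5]
z118 [501.89744527 223.18059834  -3.11254708] -178.33581133403752
[[422.8 165.1 118. ]
 [419.5 276.6 118. ]
 [581.  281.3 118. ]
 [584.3 169.8 118. ]]
```

View pics/ov.png

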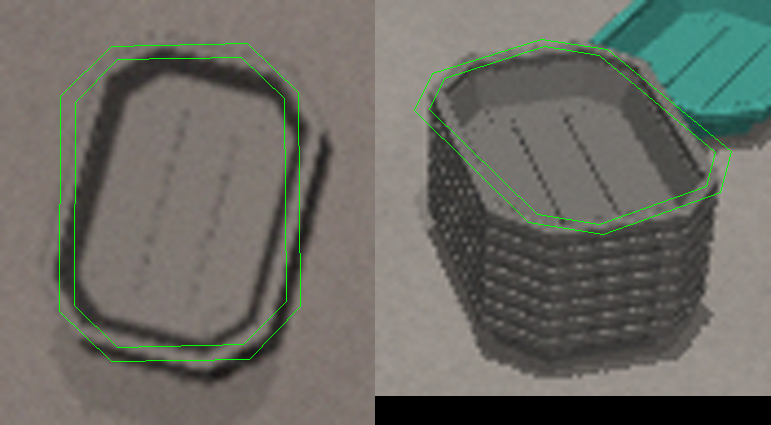

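```bash
cat > pf.py <<'E'
from fit import *
S=(np.array([(430,93),(462,62),(577,45),(640,65),(718,182),(688,215),(553,235),(490,212)],float)-[375,0])/4.4+[290,160]
T=np.array([(60,270),(105,80),(160,47),(278,75),(307,125),(252,320),(205,347),(82,322)],float)/5+[195,165]
def mk(s,t): return lambda p:np.r_[(proj('scene',w(p,OUT,p[3]))-s).ravel(),(proj('top',w(p,INN,p[3]))-t).ravel()]
p0=[491,212,-.25,118]; C=[]
for ds in range(8):
  for dt in range(8):
   for fs in(1,-1):
    for ft in(1,-1):
      f=mk(np.roll(S[::fs],ds,0),np.roll(T[::ft],dt,0)); C.append((np.linalg.norm(f(p0)),len(C),f))
f=min(C)[2]
r=least_squares(f,p0,loss='soft_l1'); print('all',r.x,f(r.x).round(1))
g=least_squares(lambda p:f([*p,118]),r.x[:3],loss='soft_l1'); p=g.x; print('z118',p,np.degrees(p[2]))
for sl,n in((slice(0,16),'scene'),(slice(16,32),'top')): print(n,least_squares(lambda p:f([*p,118])[sl],p).x)
np.save('pose.npy',p)
print(w(p,np.array([[80.8,55.8],[80.8,-55.8],[-80.8,-55.8],[-80.8,55.8]]),118).round(1))
for n,b,k,x0,y0 in(('top',(165,250,195,270),5,195,165),('scene',(160,250,290,380),4.4,290,160)):
    im=cv2.resize(cal(n)['f'][b[0]:b[1],b[2]:b[3]],None,fx=k,fy=k,interpolation=cv2.INTER_CUBIC)
    for V in(OUT,INN):
        q=((proj(n,w(p,V,118))-[x0,y0]+.5)*k).astype(int); cv2.polylines(im,[q],True,(0,255,0),1)
    cv2.imwrite(f'pics/ov_{n}.png',im)
a=cv2.imread('pics/ov_top.png');b=cv2.imread('pics/ov_scene.png');b=cv2.copyMakeBorder(b,0,a.shape[0]-b.shape[0],0,0,0)
cv2.imwrite('pics/ov2.png',np.hstack([a,b]))
E
python3 pf.py
```

```text
all [ 5.03269861e+02  2.21995565e+02 -2.31562915e-01  1.14089284e+02] [ 0.1  0.5  0.1 -0.6  0.5 -0.6  0.9 -0.2 -0.8 -0.2 -1.1  0.1 -1.1  0.7
 -0.1  0.8 -0.6 -0.4  0.1 -1.  -1.6  0.2  0.   0.1 -0.2  1.1  0.8  0.3
  0.  -0.2 -0.3 -0.2]
z118 [ 5.04271881e+02  2.20928973e+02 -2.30608184e-01] -13.21287568220721
scene [ 5.07476869e+02  2.19708496e+02 -2.30471377e-01]
top [ 5.02725510e+02  2.20841815e+02 -2.31880877e-01]
[[595.7 256.8 118. ]
 [570.2 148.1 118. ]
 [412.9 185.1 118. ]
 [438.4 293.7 118. ]]
```

View pics/ov2.png

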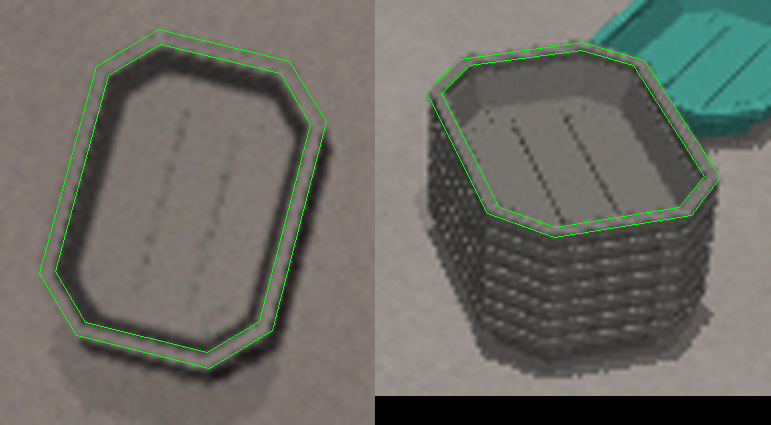

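The overlay fits the rim in both views: stack centre ≈ (504, 221), rim top z = 118, yaw −13.2°. I'll take corner_1 at (596, 257), which is well within reach, with the tilt roughly in the arm's radial plane. The mat centre is ≈ (509, −202).

```bash
cat > plan.py <<'E'
from h import *
import json,sys
np.set_printoptions(suppress=True)
def downR(az): # tool x at azimuth az (deg), z down
    x=np.array([np.cos(np.radians(az)),np.sin(np.radians(az)),0]); z=np.array([0,0,-1.]); return np.c_[x,np.cross(z,x),z]
def rel(P0,R0,P,Rm): # row fractions
    return (R0.T@(np.array(P)-P0)/250).round(3), (R.from_matrix(R0.T@Rm).as_rotvec()/np.pi).round(4)
def apply(P0,R0,sh,tu): return P0+R0@(np.array(sh)*250), R0@R.from_rotvec(np.array(tu)*np.pi).as_matrix()
def cur():
    s=bot.sense(); q=s['eef_rot']; return s['position'],R.from_quat([q[1],q[2],q[3],q[0]]).as_matrix()
E
python3 - <<'E'
from plan import *
P,Rm=cur(); az=np.degrees(np.arctan2(Rm[1,0],Rm[0,0])); print('x az',az)
P0=np.array([228.866,-608.344,218.64]); R0=downR(az)
print(R0.round(3))
# tool x az choices 31.8 or 211.8 => diff
for a in(31.8,211.8): print(a,(a-az+180)%360-180)
for a in(31.8,211.8):
  ang=((a-az+180)%360-180)
  wps=[([400,-400,240],az+ang/3),([490,-190,240],az+ang*2/3),([560,50,240],a),([596,257,200],a)]
  p,r=P0,R0
  for q,b in wps:
    print(a,rel(p,r,q,downR(b))); p,r=np.array(q,float),downR(b)
E
```

```text
x az -69.3816322834173
[[ 0.352 -0.936  0.   ]
 [-0.936 -0.352  0.   ]
 [ 0.    -0.    -1.   ]]
31.8 101.18163228341729
211.8 -78.81836771658266
31.8 (array([-0.539, -0.934, -0.085]), array([ 0.    ,  0.    , -0.1874]))
31.8 (array([-0.197, -0.892,  0.   ]), array([ 0.    ,  0.    , -0.1874]))
31.8 (array([ 0.248, -0.969,  0.   ]), array([ 0.    ,  0.    , -0.1874]))
31.8 (array([ 0.559, -0.628,  0.16 ]), array([0., 0., 0.]))
211.8 (array([-0.539, -0.934, -0.085]), array([0.   , 0.   , 0.146]))
211.8 (array([-0.871, -0.275,  0.   ]), array([0.   , 0.   , 0.146]))
211.8 (array([-0.963,  0.27 ,  0.   ]), array([0.   , 0.   , 0.146]))
211.8 (array([-0.559,  0.628,  0.16 ]), array([0., 0., 0.]))
```

{"name": "servo_tool", "arguments": {
  "commands": [
    [[-0.539,-0.934,-0.085],[0,0,-0.1874],-1],
    [[-0.539,-0.934,-0.085],[0,0,-0.1874],-1],
    [[-0.539,-0.934,-0.085],[0,0,-0.1874],-1],
    [[-0.539,-0.934,-0.085],[0,0,-0.1874],-1],
    [[-0.539,-0.934,-0.085],[0,0,-0.1874],-1],
    [[-0.539,-0.934,-0.085],[0,0,-0.1874],-1],
    [[-0.539,-0.934,-0.085],[0,0,-0.1874],-1],
    [[-0.539,-0.934,-0.085],[0,0,-0.1874],-1]
  ],
  "newtons": 10
}}

```text
t: 0.77
position: [405.2, -393.5, 240.3]
eef_rot: [-0.002, 0.954, -0.301, 0.001]
force: [0.5, 0.9, 0.5]
width: 93.0
```

{"name": "servo_tool", "arguments": {
  "commands": [
    [[-0.197,-0.892,0],[0,0,-0.1874],0],
    [[-0.197,-0.892,0],[0,0,-0.1874],0],
    [[-0.197,-0.892,0],[0,0,-0.1874],0],
    [[-0.197,-0.892,0],[0,0,-0.1874],0],
    [[-0.197,-0.892,0],[0,0,-0.1874],0],
    [[-0.197,-0.892,0],[0,0,-0.1874],0],
    [[-0.197,-0.892,0],[0,0,-0.1874],0],
    [[-0.197,-0.892,0],[0,0,-0.1874],0]
  ]
}}

```text
t: 1.43
position: [489.7, -190.0, 239.5]
eef_rot: [0.0, 1.0, -0.016, -0.001]
force: [-1.0, 0.1, -1.1]
width: 48.0
```

{"name": "servo_tool", "arguments": {
  "commands": [
    [[0.248,-0.969,0],[0,0,-0.1874],0.3],
    [[0.248,-0.969,0],[0,0,-0.1874],0.3],
    [[0.248,-0.969,0],[0,0,-0.1874],0.3],
    [[0.248,-0.969,0],[0,0,-0.1874],0.3],
    [[0.248,-0.969,0],[0,0,-0.1874],0.3],
    [[0.248,-0.969,0],[0,0,-0.1874],0.3],
    [[0.248,-0.969,0],[0,0,-0.1874],0.3],
    [[0.248,-0.969,0],[0,0,-0.1874],0.3]
  ]
}}

```text
t: 2.1
position: [560.3, 50.3, 239.4]
eef_rot: [0.0, 0.961, 0.275, -0.0]
force: [-0.2, -0.8, 0.4]
width: 32.5
```

{"name": "servo_tool", "arguments": {
  "commands": [
    [[0.14,-0.157,0.04],[0,0,0],0.4],
    [[0.28,-0.314,0.08],[0,0,0],0.4],
    [[0.42,-0.471,0.12],[0,0,0],0.4],
    [[0.559,-0.628,0.16],[0,0,0],0.4],
    [[0.559,-0.628,0.16],[0,0,0],0.4],
    [[0.559,-0.628,0.16],[0,0,0],0.4],
    [[0.559,-0.628,0.16],[0,0,0],0.4],
    [[0.559,-0.628,0.16],[0,0,0],0.4]
  ]
}}

```text
t: 2.77
position: [597.3, 252.8, 199.1]
eef_rot: [0.002, 0.962, 0.272, -0.001]
force: [0.8, -1.2, -0.0]
width: 28.3
```

{"name": "servo_tool", "arguments": {
  "commands": [
    [[0,0,0.07],[0,0,0],0.4],
    [[0,0,0.14],[0,0,0],0.4],
    [[0,0,0.2],[0,0,0],0.4],
    [[0,0,0.25],[0,0,0],0.4],
    [[0,0,0.28],[0,0,0],0.4],
    [[0,0,0.28],[0,0,0],0.4],
    [[0,0,0.28],[0,0,0],0.4],
    [[0,0,0.28],[0,0,0],0.4]
  ]
}}

```text
t: 3.43
position: [596.8, 256.9, 131.0]
eef_rot: [-0.0, 0.962, 0.274, 0.001]
force: [-0.2, -0.5, 0.2]
width: 28.0
```

```bash
python3 - <<'E'
from plan import *; from fit import *
shot('scene','s1.png'); P,Rm=cur(); print(P.round(1),Rm.round(3),bot.sense()['width'],bot.sense()['force'].round(2),bot.sense()['q'].round(3))
f=cal('scene')['f'].copy(); 
k=6;x0,y0=305,135
im=cv2.resize(f[y0:y0+95,x0:x0+110],None,fx=k,fy=k,interpolation=cv2.INTER_CUBIC)
p=np.load('pose.npy')
for V in(OUT,INN): cv2.polylines(im,[((proj('scene',w(p,V,118))-[x0,y0]+.5)*k).astype(int)],True,(0,255,0),1)
for pt in(P,P-[0,0,P[2]-118]): cv2.circle(im,tuple(((proj('scene',pt)[0]-[x0,y0]+.5)*k).astype(int)),3,(0,0,255),-1)
cv2.imwrite('pics/s1c.png',im)
E
```

```text
[596.7 257.2 131.2] [[ 0.85   0.527  0.002]
 [ 0.527 -0.85   0.001]
 [ 0.002  0.    -1.   ]] 27.860511179594187 [-1.67 -0.05 -0.34] [-0.165  0.745 -0.494  1.518  0.398  0.977 -0.217]
```

View pics/s1c.png

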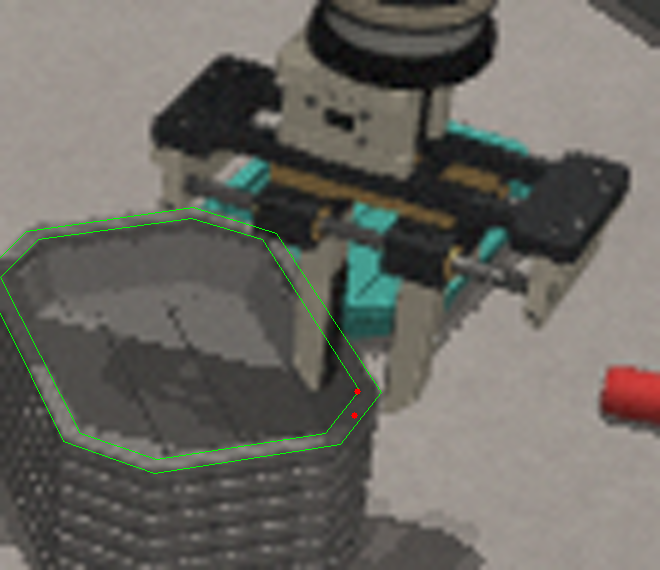

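The jaws straddle the corner rim, with tips at (318,388) and (400,405) in the crop, centred on the rim. I'll descend and close gently, watching the force.

{"name": "servo_tool", "arguments": {
  "commands": [
    [[0,0,0.025],[0,0,0],0.4],
    [[0,0,0.05],[0,0,0],0.4],
    [[0,0,0.075],[0,0,0],0.4],
    [[0,0,0.096],[0,0,0],0.4],
    [[0,0,0.096],[0,0,0],0.5],
    [[0,0,0.096],[0,0,0],0.6],
    [[0,0,0.096],[0,0,0],0.68],
    [[0,0,0.096],[0,0,0],0.7]
  ],
  "newtons": 3
}}

```text
t: 4.15
position: [596.2, 257.3, 106.2]
eef_rot: [-0.0, 0.962, 0.274, 0.0]
force: [-0.7, 0.4, -0.2]
width: 14.9
```

{"name": "servo_tool", "arguments": {
  "commands": [
    [[0,0,0],[0,0,0],0.72],
    [[0,0,0],[0,0,0],0.74],
    [[0,0,0],[0,0,0],0.76],
    [[0,0,0],[0,0,0],0.76]
  ]
}}

```text
t: 4.48
position: [595.6, 256.8, 106.0]
eef_rot: [0.0, 0.962, 0.274, -0.001]
force: [-0.5, -1.1, 0.7]
width: 11.2
```

{"name": "servo_tool", "arguments": {
  "commands": [
    [[0,0,-0.004],[0,0,0],0.78],
    [[0,0,-0.004],[0,0,0],0.8],
    [[0,0,-0.004],[0,0,0],0.82],
    [[0,0,-0.004],[0,0,0],0.85],
    [[0,0,-0.004],[0,0,0],0.9],
    [[0,0,-0.004],[0,0,0],0.9]
  ],
  "newtons": 5
}}

```text
t: 4.98
position: [595.0, 256.8, 106.7]
eef_rot: [0.0, 0.962, 0.274, -0.001]
force: [-4.6, -1.9, 0.6]
width: 8.9
```

```bash
python3 - <<'E'
from plan import *; from fit import *
s=bot.sense(); print(s['width'],s['force'].round(2),s['position'].round(1))
p=np.load('pose.npy'); yaw=p[2]; rot=lambda v:np.array([np.cos(yaw)*v[0]-np.sin(yaw)*v[1],np.sin(yaw)*v[0]+np.cos(yaw)*v[1]])
piv=np.r_[rot((-58,-70.5))+p[:2],104]; d=np.r_[rot((.823,.568)),0]; a=np.cross(d,[0,0,1])
P0,_=cur(); R0=downR(31.8); print('piv',piv,'d',d)
c1=np.r_[rot((80.8,55.8))+p[:2],118]
for th in np.arange(1,17)*0.6:
    Q=R.from_rotvec(a*np.radians(th)).as_matrix()
    print(round(th,1),rel(P0,R0,piv+Q@(P0-piv),Q@R0),(piv+Q@(c1-piv))[2]-118)
E
```

```text
8.938932646556843 [-4.59 -1.9   0.6 ] [595.  256.8 106.7]
piv [431.69312222 165.5523196  104.        ] d [0.93104075 0.36485083 0.        ]
0.6 (array([-0.   , -0.   , -0.008]), array([-0.0006,  0.0033, -0.    ])) 1.9466784783938351
1.2 (array([-0.   , -0.   , -0.016]), array([-0.0012,  0.0066, -0.    ])) 3.8916083059794744
1.8 (array([-0.001, -0.   , -0.023]), array([-0.0018,  0.0098,  0.    ])) 5.834576209308196
2.4 (array([-0.001, -0.   , -0.031]), array([-0.0024,  0.0131,  0.    ])) 7.775369130068256
3.0 (array([-0.002, -0.   , -0.039]), array([-0.003 ,  0.0164,  0.    ])) 9.713774248448061
3.6 (array([-0.002, -0.   , -0.047]), array([-0.0036,  0.0197,  0.    ])) 11.649579006473147
4.2 (array([-0.003, -0.   , -0.054]), array([-0.0042,  0.0229,  0.    ])) 13.582571131314467
4.8 (array([-0.003, -0.001, -0.062]), array([-0.0048,  0.0262,  0.    ])) 15.512538658565347
5.4 (array([-0.004, -0.001, -0.07 ]), array([-0.0054,  0.0295,  0.    ])) 17.43926995548486
6.0 (array([-0.005, -0.001, -0.077]), array([-0.006 ,  0.0328, -0.    ])) 19.362553744204376
6.6 (array([-0.006, -0.001, -0.085]), array([-0.0066,  0.0361,  0.    ])) 21.28217912489572
7.2 (array([-0.007, -0.001, -0.093]), array([-0.0072,  0.0393, -0.    ])) 23.197935598897516
7.8 (array([-0.008, -0.001, -0.101]), array([-0.0078,  0.0426,  0.    ])) 25.1096130917976
8.4 (array([-0.009, -0.002, -0.108]), array([-0.0084,  0.0459,  0.    ])) 27.017001976469146
9.0 (array([-0.011, -0.002, -0.116]), array([-0.009 ,  0.0492,  0.    ])) 28.919893096057308
9.6 (array([-0.012, -0.002, -0.123]), array([-0.0096,  0.0525,  0.    ])) 30.818077786914785
```

Grip force reads 5 N along −jaw-x, so the tool sits a little too far out. I'll ease in before clamping.

{"name": "servo_tool", "arguments": {
  "commands": [
    [[-0.004,0,0],[0,0,0],0.9],
    [[-0.006,0,0],[0,0,0],0.9],
    [[-0.006,0,0],[0,0,0],0.9],
    [[-0.006,0,0],[0,0,0],0.9]
  ]
}}

```text
t: 5.32
position: [594.9, 256.7, 106.8]
eef_rot: [-0.0, 0.962, 0.274, 0.0]
force: [-1.5, 0.7, -2.7]
width: 9.0
```

{"name": "servo_tool", "arguments": {
  "commands": [
    [[-0.001,0,0],[0,0,0],1],
    [[-0.001,0,0],[0,0,0],1],
    [[-0.001,0,0],[0,0,0],1],
    [[-0.001,0,0],[0,0,0],1]
  ],
  "newtons": 50
}}

```text
t: 5.65
position: [594.8, 256.4, 106.8]
eef_rot: [-0.0, 0.962, 0.274, 0.0]
force: [-0.7, 1.7, -4.0]
width: 8.2
```

```bash
python3 - <<'E'
from plan import *
s=bot.sense(); print(s['width'],s['force'].round(2),s['position'].round(1),s['torque'].round(2))
E
```

```text
8.17688613960709 [-0.68  1.73 -3.98] [594.8 256.4 106.8] [ 0.16  0.03 -0.13]
```

{"name": "servo_tool", "arguments": {
  "commands": [
    [[0,0,-0.005],[-0.0004,0.0022,0],1],
    [[0,0,-0.01],[-0.0008,0.0044,0],1],
    [[-0.001,0,-0.0155],[-0.0012,0.0066,0],1],
    [[-0.001,0,-0.021],[-0.0016,0.0088,0],1],
    [[-0.001,0,-0.026],[-0.002,0.011,0],1],
    [[-0.0015,0,-0.031],[-0.0024,0.0132,0],1],
    [[-0.002,0,-0.036],[-0.0028,0.0154,0],1],
    [[-0.002,0,-0.0415],[-0.0032,0.0175,0],1]
  ]
}}

```text
t: 6.32
position: [594.1, 255.9, 118.0]
eef_rot: [-0.003, 0.961, 0.274, 0.028]
force: [-1.1, 0.2, -1.8]
width: 8.4
```

{"name": "servo_tool", "arguments": {
  "commands": [
    [[0,0,-0.005],[-0.0004,0.0022,0],1],
    [[0,0,-0.01],[-0.0008,0.0044,0],1],
    [[-0.001,0,-0.0155],[-0.0012,0.0066,0],1],
    [[-0.001,0,-0.021],[-0.0016,0.0088,0],1],
    [[-0.001,0,-0.026],[-0.002,0.011,0],1],
    [[-0.0015,0,-0.031],[-0.0024,0.0132,0],1],
    [[-0.002,0,-0.036],[-0.0028,0.0154,0],1],
    [[-0.002,0,-0.0415],[-0.0032,0.0175,0],1]
  ]
}}

```text
t: 6.98
position: [593.7, 255.7, 128.2]
eef_rot: [-0.006, 0.96, 0.274, 0.057]
force: [0.6, 0.7, -1.1]
width: 8.5
```

```bash
python3 - <<'E'
from plan import *; from fit import *
shot('scene','s2.png'); P,Rm=cur(); s=bot.sense(); print(P.round(1),Rm.round(3),s['width'],s['force'].round(2),s['torque'].round(2))
cv2.imwrite('pics/s2c.png',cv2.resize(cal('scene')['f'][135:250,285:415],None,fx=5,fy=5,interpolation=cv2.INTER_CUBIC))
E
```

```text
[593.5 255.8 128.5] [[ 0.844  0.526  0.106]
 [ 0.525 -0.85   0.042]
 [ 0.112  0.02  -0.993]] 8.438471105007636 [ 1.31  0.51 -0.14] [ 0.18 -0.13 -0.06]
```

View pics/s2c.png

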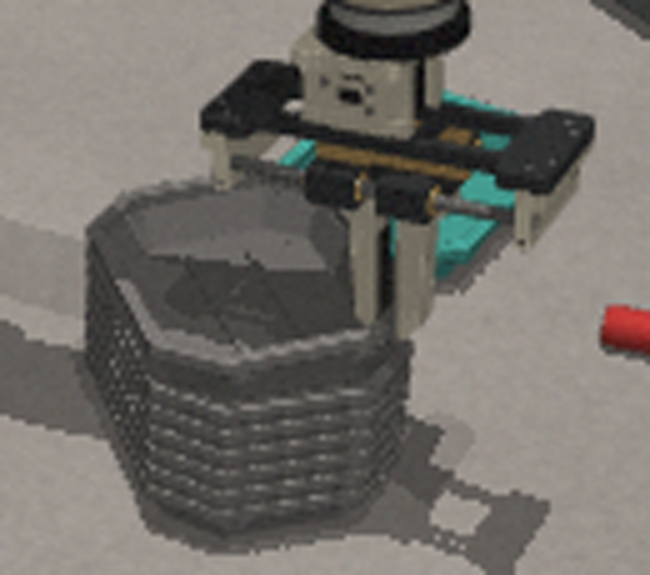

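The picture shows the front and right of the top tray's rim lifted, around (250,350)–(390,335). The rear-left corner near (95,240) is still down, and six trays remain nested below. I'll peel the last third.

{"name": "servo_tool", "arguments": {
  "commands": [
    [[0,0,-0.005],[-0.0004,0.0022,0],1],
    [[0,0,-0.01],[-0.0008,0.0044,0],1],
    [[-0.001,0,-0.0155],[-0.0012,0.0066,0],1],
    [[-0.001,0,-0.021],[-0.0016,0.0088,0],1],
    [[-0.001,0,-0.026],[-0.002,0.011,0],1],
    [[-0.0015,0,-0.031],[-0.0024,0.0132,0],1],
    [[-0.002,0,-0.036],[-0.0028,0.0154,0],1],
    [[-0.002,0,-0.0415],[-0.0032,0.0175,0],1]
  ]
}}

```text
t: 7.7
position: [591.9, 255.0, 138.3]
eef_rot: [-0.008, 0.958, 0.273, 0.084]
force: [1.6, 2.1, -0.7]
width: 8.5
```

{"name": "servo_tool", "arguments": {
  "commands": [
    [[0,0,0],[0,0,0],1],
    [[0,0,0],[0,0,0],1],
    [[0,0,0],[0,0,0],1],
    [[0,0,0],[0,0,0],1]
  ]
}}

```text
t: 8.03
position: [592.0, 254.9, 138.0]
eef_rot: [-0.008, 0.958, 0.273, 0.084]
force: [2.5, 1.9, -0.2]
width: 8.1
```

```bash
python3 - <<'E'
from plan import *; from fit import *
shot('scene','s3.png'); P,Rm=cur(); s=bot.sense(); print(P.round(1),Rm.round(3),s['width'],s['force'].round(2),s['torque'].round(2))
cv2.imwrite('pics/s3c.png',cv2.resize(cal('scene')['f'][150:250,290:400],None,fx=6,fy=6,interpolation=cv2.INTER_CUBIC))
up=np.array([0,0,1.])
U=R.from_rotvec([0,0,0]).as_matrix()
for n in(20,60): print(n,(Rm.T@up*n/250).round(4))
E
```

```text
[591.9 254.9 138. ] [[ 0.837  0.525  0.156]
 [ 0.522 -0.851  0.062]
 [ 0.165  0.03  -0.986]] 8.564948990880081 [1.79 2.91 0.86] [ 0.46 -0.49 -0.05]
20 [ 0.0132  0.0024 -0.0789]
60 [ 0.0396  0.0072 -0.2366]
```

View pics/s3c.png

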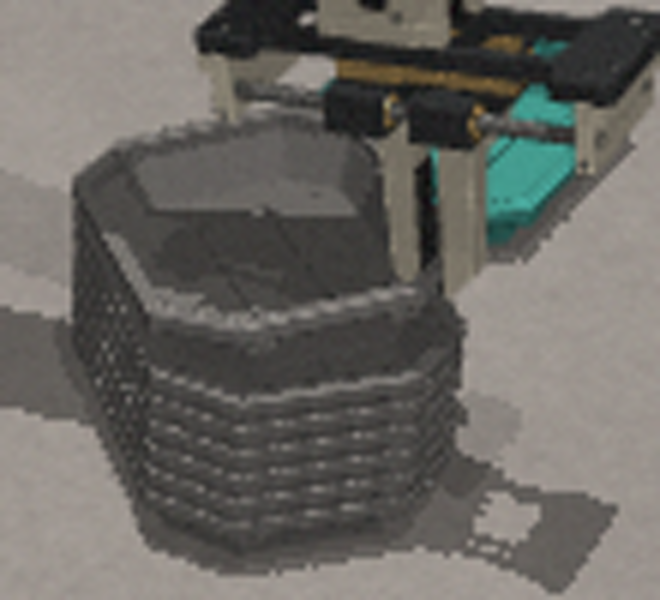

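The corner is up 31 mm and the far corner at (80,185) is still down on the stack. Next I lift straight up slowly.

{"name": "servo_tool", "arguments": {
  "commands": [
    [[0.001,0,-0.006],[0,0,0],1],
    [[0.002,0,-0.012],[0,0,0],1],
    [[0.004,0.001,-0.024],[0,0,0],1],
    [[0.006,0.001,-0.036],[0,0,0],1],
    [[0.008,0.0015,-0.048],[0,0,0],1],
    [[0.01,0.002,-0.06],[0,0,0],1],
    [[0.0116,0.002,-0.07],[0,0,0],1],
    [[0.0132,0.0024,-0.079],[0,0,0],1]
  ],
  "newtons": 60
}}

```text
t: 8.75
position: [591.3, 254.1, 158.0]
eef_rot: [-0.008, 0.958, 0.273, 0.083]
force: [-0.7, 0.3, -1.3]
width: 8.2
```

{"name": "servo_tool", "arguments": {
  "commands": [
    [[0.0033,0.0006,-0.02],[0,0,0],1],
    [[0.0066,0.0012,-0.04],[0,0,0],1],
    [[0.0099,0.0018,-0.06],[0,0,0],1],
    [[0.0132,0.0024,-0.08],[0,0,0],1],
    [[0.0165,0.003,-0.1],[0,0,0],1],
    [[0.02,0.0036,-0.12],[0,0,0],1],
    [[0.023,0.0042,-0.14],[0,0,0],1],
    [[0.0264,0.0048,-0.158],[0,0,0],1]
  ]
}}

```text
t: 9.42
position: [591.7, 254.7, 198.7]
eef_rot: [-0.008, 0.958, 0.273, 0.083]
force: [0.4, -0.2, -2.3]
width: 8.2
```

```bash
python3 - <<'E'
from plan import *; from fit import *
shot('scene','s4.png'); shot('top','t4.png'); P,Rm=cur(); s=bot.sense(); print(P.round(1),Rm.round(3),s['width'],s['force'].round(2),s['torque'].round(2))
a=cal('scene')['f'][110:260,270:430];b=cal('top')['f'][150:260,180:290]
a=cv2.resize(a,None,fx=2.6,fy=2.6,interpolation=cv2.INTER_CUBIC);b=cv2.resize(b,(a.shape[0]*110//110,a.shape[0]),interpolation=cv2.INTER_CUBIC)
cv2.imwrite('pics/s4c.png',np.hstack([a,b])); print(a.shape,b.shape)
E
```

```text
[592.2 255.1 199.2] [[ 0.837  0.525  0.157]
 [ 0.522 -0.851  0.062]
 [ 0.166  0.03  -0.986]] 7.8731727543918 [-0.11  0.23 -2.68] [ 0.01 -0.07 -0.04]
(390, 416, 3) (390, 390, 3)
```

View pics/s4c.png

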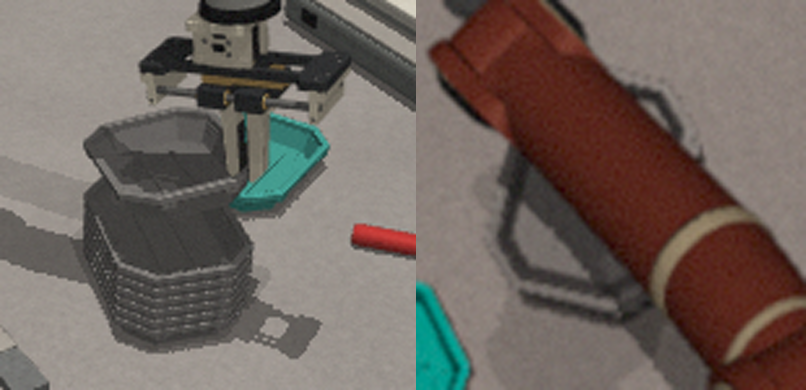

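The top tray is clear of the stack and the six trays below are undisturbed. Now I level it and carry it over the mat.

```bash
python3 - <<'E'
from plan import *
P,Rm=cur(); R0=downR(31.8)
print('level',rel(P,Rm,P+[0,0,5],R0))
print('step140',rel(P,R0,P+[2.5,-140,-10],R0))
E
```

```text
level (array([ 0.003,  0.001, -0.02 ]), array([ 0.0096, -0.0532,  0.    ]))
step140 (array([-0.287,  0.481,  0.04 ]), array([0., 0., 0.]))
```

{"name": "servo_tool", "arguments": {
  "commands": [
    [[0.001,0,-0.005],[0.0012,-0.0066,0],1],
    [[0.002,0,-0.01],[0.0024,-0.0132,0],1],
    [[0.003,0.001,-0.015],[0.0036,-0.02,0],1],
    [[0.003,0.001,-0.02],[0.0048,-0.0266,0],1],
    [[0.003,0.001,-0.02],[0.006,-0.0332,0],1],
    [[0.003,0.001,-0.02],[0.0072,-0.04,0],1],
    [[0.003,0.001,-0.02],[0.0084,-0.0466,0],1],
    [[0.003,0.001,-0.02],[0.0096,-0.0532,0],1]
  ]
}}

```text
t: 10.18
position: [591.6, 254.5, 202.8]
eef_rot: [0.0, 0.962, 0.274, -0.002]
force: [-0.2, -0.0, -1.7]
width: 8.4
```

{"name": "servo_tool", "arguments": {
  "commands": [
    [[-0.01,0.016,0],[0,0,0],1],
    [[-0.03,0.05,0],[0,0,0],1],
    [[-0.06,0.1,0],[0,0,0],1],
    [[-0.1,0.167,0],[0,0,0],1],
    [[-0.145,0.243,0.01],[0,0,0],1],
    [[-0.192,0.322,0.02],[0,0,0],1],
    [[-0.24,0.401,0.03],[0,0,0],1],
    [[-0.287,0.481,0.04],[0,0,0],1]
  ]
}}

```text
t: 10.85
position: [593.6, 112.1, 193.2]
eef_rot: [0.001, 0.962, 0.274, -0.001]
force: [-0.2, 0.0, -2.1]
width: 8.5
```

{"name": "servo_tool", "arguments": {
  "commands": [
    [[-0.04,0.067,0.005],[0,0,0],1],
    [[-0.08,0.134,0.01],[0,0,0],1],
    [[-0.12,0.201,0.015],[0,0,0],1],
    [[-0.16,0.268,0.02],[0,0,0],1],
    [[-0.2,0.335,0.025],[0,0,0],1],
    [[-0.24,0.402,0.03],[0,0,0],1],
    [[-0.264,0.442,0.035],[0,0,0],1],
    [[-0.287,0.481,0.04],[0,0,0],1]
  ]
}}

```text
t: 11.52
position: [595.9, -27.6, 183.3]
eef_rot: [0.001, 0.962, 0.273, -0.001]
force: [0.4, 0.4, -2.7]
width: 8.4
```

{"name": "servo_tool", "arguments": {
  "commands": [
    [[-0.03,0.05,0.005],[0,0,0],1],
    [[-0.07,0.117,0.01],[0,0,0],1],
    [[-0.115,0.193,0.015],[0,0,0],1],
    [[-0.16,0.268,0.02],[0,0,0],1],
    [[-0.2,0.335,0.025],[0,0,0],1],
    [[-0.24,0.402,0.03],[0,0,0],1],
    [[-0.27,0.452,0.035],[0,0,0],1],
    [[-0.287,0.481,0.04],[0,0,0],1]
  ]
}}

```text
t: 12.18
position: [598.5, -168.2, 173.1]
eef_rot: [0.001, 0.962, 0.273, -0.001]
force: [0.2, 0.1, -2.2]
width: 8.1
```

{"name": "servo_tool", "arguments": {
  "commands": [
    [[0,0,0],[0,0,0],1],
    [[0,0,0],[0,0,0],1],
    [[0,0,0],[0,0,0],1],
    [[0,0,0],[0,0,0],1],
    [[0,0,0],[0,0,0],1],
    [[0,0,0],[0,0,0],1]
  ]
}}

```text
t: 12.68
position: [599.0, -164.4, 173.7]
eef_rot: [0.0, 0.961, 0.275, -0.001]
force: [1.0, -0.1, -1.5]
width: 8.2
```

```bash
python3 - <<'E'
from plan import *; from fit import *
shot('scene','s5.png'); shot('top','t5.png'); P,Rm=cur(); s=bot.sense(); print(P.round(1),Rm.round(3),s['width'],s['force'].round(2),s['torque'].round(2))
off=Rm@downR(31.8).T@np.array([-90.5,-35.5,-22.8]); O=P+off; print('origin',O.round(1),'to go',(np.array([509,-202,150])-O).round(1))
im=cal('scene')['f'].copy(); k=4;x0,y0=110,150
im=cv2.resize(im[y0:y0+140,x0:x0+190],None,fx=k,fy=k,interpolation=cv2.INTER_CUBIC)
yaw=np.load('pose.npy')[2]+np.arctan2(Rm[1,0],Rm[0,0])-np.radians(31.8)
for V in(OUT,INN): cv2.polylines(im,[((proj('scene',w([O[0],O[1],yaw],V,O[2]+34))-[x0,y0]+.5)*k).astype(int)],True,(0,255,0),1)
cv2.imwrite('pics/s5c.png',im)
E
```

```text
[ 598.9 -165.   173.6] [[ 0.849  0.528 -0.002]
 [ 0.528 -0.849 -0.001]
 [-0.002 -0.    -1.   ]] 8.09857114965229 [ 0.19  0.49 -1.88] [ 0.08 -0.32 -0.06]
origin [ 508.4 -200.6  151. ] to go [ 0.6 -1.4 -1. ]
```

View pics/s5c.png

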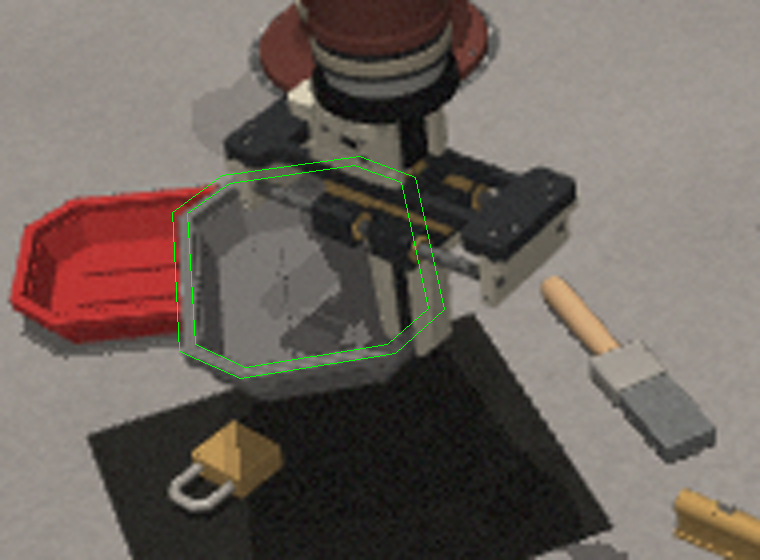

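```bash
python3 - <<'E'
from plan import *; from fit import *
P,Rm=cur(); O=P+Rm@downR(31.8).T@np.array([-90.5,-35.5,-22.8]); print(O.round(1),bot.sense()['t'])
p=np.load('pose.npy'); pt=[O[0],O[1],p[2]]
def crop(n,x0,y0,W,H,k,q,z):
    im=cv2.resize(cal(n)['f'][y0:y0+H,x0:x0+W],None,fx=k,fy=k,interpolation=cv2.INTER_CUBIC)
    im=cv2.convertScaleAbs(im,alpha=1.5,beta=10)
    for v in ((proj(n,w(q,OUT,z))-[x0,y0]+.5)*k).astype(int): cv2.circle(im,tuple(map(int,v)),2,(0,255,0),-1)
    return im
a=crop('scene',145,180,90,70,4.4,pt,O[2]+34); b=crop('scene',295,160,90,90,4.4,p,104)
c=crop('top',310,160,90,70,4.4,pt,O[2]+34); d=crop('top',195,165,90,90,4.4,p,104)
cv2.imwrite('pics/fin.png',cv2.resize(np.vstack([np.hstack([a,c]),np.hstack([b,d])]),None,fx=.85,fy=.85,interpolation=cv2.INTER_AREA))
E
```

```text
[ 508.4 -200.6  151. ] 12.7833
```

View pics/fin.png

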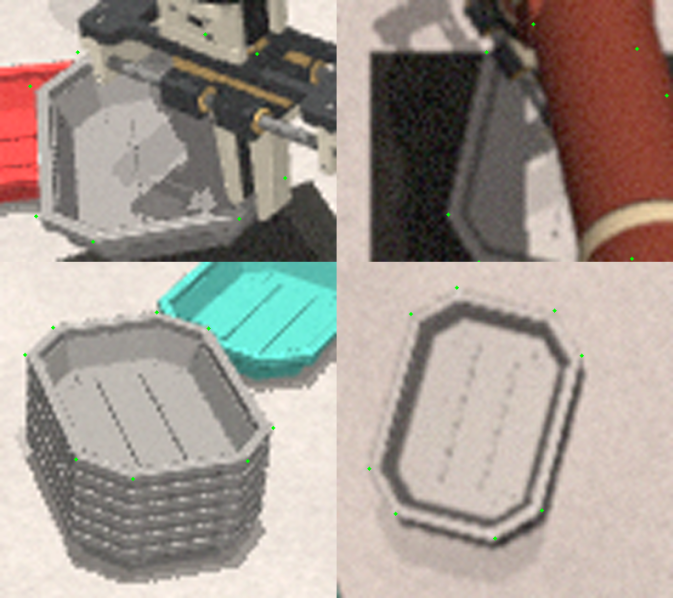

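The six-tray stack still matches its original pose to about 1–2 mm in both views. The held tray's far corner sits below the level prediction: rim vertex at (40,98) against a dot at (30,86). So the tray tipped slightly in the grip, and I'll estimate the tilt and correct it.

```bash
cat > tilt.py <<'E'
from plan import *; from fit import *
from scipy.optimize import minimize
from scipy.ndimage import map_coordinates
def world(par,P,V,h=34.):
    # tray pose: rotation vector par[:3] (rad, world) on top of level yaw, pivoting at rim corner_1
    yaw=np.load('pose.npy')[2]; B=R.from_rotvec(par[:3]).as_matrix()@R.from_euler('z',yaw).as_matrix()
    c=np.array([80.8,55.8,34]); level=P+np.array([-90.5,-35.5,-22.8])+R.from_euler('z',yaw).as_matrix()@c
    return (B@(np.c_[V,np.full(len(V),h)]-c).T).T+level
def G(n):
    g=cv2.GaussianBlur(cv2.cvtColor(cal(n)['f'],cv2.COLOR_BGR2GRAY).astype(np.float32),(0,0),.8)
    return np.hypot(cv2.Sobel(g,-1,1,0),cv2.Sobel(g,-1,0,1))
def score(par,P,g):
    s=0
    for n,E in(('scene',(4,5,6)),('top',(5,))):
        for V in(OUT,INN):
            W=world(par,P,V)
            for e in E:
                A,Bq=W[e],W[(e+1)%8]; q=proj(n,A+np.linspace(.1,.9,40)[:,None]*(Bq-A))
                s+=np.minimum(map_coordinates(g[n],q[:,::-1].T,order=1),80).mean()
    return -s
def fit(P,init=(0,0,0)):
    g={n:G(n) for n in('scene','top')}
    f=lambda x:score(x/50,P,g)+ .5*np.sum(x**2)*0
    grid=[(f(50*np.array([a,b,c])),a,b,c) for a in np.arange(-.09,.091,.015) for b in np.arange(-.09,.091,.015) for c in(-.02,-.01,0,.01,.02)]
    b=min(grid); r=minimize(f,50*np.array(b[1:]),method='Nelder-Mead'); return r.x/50,r.fun,f(np.zeros(3))
E
python3 - <<'E'
from tilt import *
P,_=cur()
u=lambda l,x0,y0,X,Y:(np.array(l,float)-[X,Y])/3.74+[x0,y0]-.5
sc=u([(80,58),(40,98),(40,213),(95,243)],145,180,0,0); 
tp=u([(452,213),(490,52)],310,160,336.6,0)
f=lambda x:np.r_[(proj('scene',world(x,P,OUT)[[4,5,6,7]])-sc).ravel(),(proj('top',world(x,P,OUT)[[5]])-tp[1*0]).ravel()*.0]
r=least_squares(lambda x:np.r_[f(x),x*10],np.zeros(3)); print('manual',np.degrees(r.x).round(2),f(r.x).round(1),f(np.zeros(3)).round(1))
print('top proj',proj('top',world(r.x*0,P,OUT))[[4,5,6]],tp)
x,a,b=fit(P); print('grad',np.degrees(x).round(2),a,b)
E
```

```text
manual [ 0.17 -2.37 -0.85] [ 1.   0.8 -1.  -1.2 -0.6  1.2 -0.5 -0.4  0.   0. ] [-0.6 -1.5 -2.5 -3.1 -0.9  1.  -0.4 -0.2  0.   0. ]
top proj [[375.62438543 236.53499619]
 [388.39061509 228.68139992]
 [397.84915136 185.11710252]] [[340.35561497 216.45187166]
 [350.51604278 173.40374332]]
grad [ 5.48  1.06 -0.47] -531.2537841796875 -460.70294189453125
```

```bash
sed -i "s/('top',(5,))/('top',(1,))/; s/('scene',(4,5,6))/('scene',(4,5,6,7))/" tilt.py
cat > t2.py <<'E'
from tilt import *
P,_=cur()
u=lambda l,x0,y0,X,Y:(np.array(l,float)-[X,Y])/3.74+[x0,y0]-.5
sc=u([(80,58),(40,98),(40,213),(95,243)],145,180,0,0); tp=u([(490,52),(452,213)],310,160,336.6,0)
f=lambda x:np.r_[(proj('scene',world(x,P,OUT)[[4,5,6,7]])-sc).ravel(),(proj('top',world(x,P,OUT)[[1,2]])-tp).ravel()]
r=least_squares(f,np.zeros(3)); print('manual',np.degrees(r.x).round(2),f(r.x).round(1),f(np.zeros(3)).round(1))
x,a,b=fit(P); print('grad',np.degrees(x).round(2),a,b)
for y in (x,r.x): print('corner heights',world(y,P,np.array([[80.8,55.8],[80.8,-55.8],[-80.8,-55.8],[-80.8,55.8]]))[:,2].round(1))
k=7;x0,y0=145,185
im=cv2.resize(cal('scene')['f'][y0:y0+80,x0:x0+110],None,fx=k,fy=k,interpolation=cv2.INTER_CUBIC); im=cv2.convertScaleAbs(im,alpha=1.4)
for y,c in((x,(0,255,0)),(r.x,(255,80,0))): cv2.polylines(im,[((proj('scene',world(y,P,OUT))-[x0,y0]+.5)*k).astype(int)],True,c,1)
cv2.imwrite('pics/tl.png',im)
E
python3 t2.py
```

```text
manual [ 0.03 -2.27 -0.5 ] [ 0.5  0.8 -1.4 -1.1 -0.7  1.3 -0.5 -0.3 -1.1  0.1 -1.5  0.4] [-0.6 -1.5 -2.5 -3.1 -0.9  1.  -0.4 -0.2 -1.1  0.1 -0.9  0.3]
grad [ 5.37  0.88 -0.65] -734.2711791992188 -665.8710327148438
corner heights [184.8 175.1 181.  190.8]
corner heights [184.8 183.7 177.5 178.6]
```

```bash
python3 - <<'E'
from tilt import *
P,Rm=cur(); g={n:G(n) for n in('scene','top')}
a=np.array([.365,-.931,0])
print([(d,round(-score(np.radians(d)*a,P,g))) for d in np.arange(-2,5.1,.5)])
th=2.3; x=np.radians(th)*a; Q=R.from_rotvec(-x).as_matrix()
O=world(x,P,np.zeros((1,2)),0)[0]; print('origin now',O.round(1))
O2=P+Q@(O-P); P2=P+np.array([509,-202,150])-O2; print('P2',P2.round(1)); print(rel(P,Rm,P2,Q@downR(31.8)))
E
```

```text
[(np.float64(-2.0), 654), (np.float64(-1.5), 664), (np.float64(-1.0), 668), (np.float64(-0.5), 669), (np.float64(0.0), 666), (np.float64(0.5), 678), (np.float64(1.0), 689), (np.float64(1.5), 685), (np.float64(2.0), 682), (np.float64(2.5), 661), (np.float64(3.0), 648), (np.float64(3.5), 648), (np.float64(4.0), 655), (np.float64(4.5), 649), (np.float64(5.0), 622)]
origin now [ 509.7 -199.9  146.9]
P2 [ 599.1 -166.7  172.8]
(array([-0.003,  0.006,  0.003]), array([ 0.0023, -0.0119,  0.0003]))
```

Both estimates say the far corner droops, by 1–2.3° about the expected axis. I'll correct by 1.7° and check.

{"name": "servo_tool", "arguments": {
  "commands": [
    [[-0.001,0.002,0],[0.0004,-0.002,0],1],
    [[-0.002,0.004,0.001],[0.0008,-0.004,0],1],
    [[-0.003,0.006,0.001],[0.0012,-0.006,0],1],
    [[-0.003,0.006,0.001],[0.0017,-0.009,0],1],
    [[-0.003,0.006,0.001],[0.0017,-0.009,0],1],
    [[-0.003,0.006,0.001],[0.0017,-0.009,0],1],
    [[-0.003,0.006,0.001],[0.0017,-0.009,0],1],
    [[-0.003,0.006,0.001],[0.0017,-0.009,0],1]
  ]
}}

```text
t: 13.45
position: [598.9, -167.1, 173.3]
eef_rot: [0.002, 0.962, 0.274, -0.015]
force: [1.2, 0.1, -2.1]
width: 8.2
```

```bash
python3 - <<'E'
from tilt import *
shot('scene','s6.png'); shot('top','t6.png')
P,Rm=cur(); s=bot.sense(); print(P.round(1),Rm[2].round(3),s['width'],s['force'].round(1))
np.save('P6.npy',P); g={n:G(n) for n in('scene','top')}; a=np.array([.365,-.931,0])
print([(float(d),round(-score(np.radians(d)*a,P,g))) for d in np.arange(-3,3.6,.5)])
k=7;x0,y0=145,185
im=cv2.resize(cal('scene')['f'][y0:y0+80,x0:x0+112],None,fx=k,fy=k,interpolation=cv2.INTER_CUBIC); im=cv2.convertScaleAbs(im,alpha=1.4)
for v in((proj('scene',world([0,0,0],P,OUT))-[x0,y0]+.5)*k).astype(int): cv2.circle(im,tuple(map(int,v)),2,(0,255,0),-1)
cv2.imwrite('pics/s6c.png',im)
print(((proj('scene',world([0,0,0],P,OUT))-[x0,y0]+.5)*k).round()[[3,4,5,6,7,0]])
print(((proj('scene',world(np.radians(1)*a,P,OUT))-[x0,y0]+.5)*k).round()[[3,4,5,6,7,0]])
E
```

```text
[ 598.9 -167.2  173.3] [-0.03  -0.005 -1.   ] 8.364453807264791 [-0.5  0.3 -1.6]
[(-3.0, 651), (-2.5, 656), (-2.0, 661), (-1.5, 671), (-1.0, 684), (-0.5, 682), (0.0, 675), (0.5, 673), (1.0, 655), (1.5, 644), (2.0, 647), (2.5, 649), (3.0, 642), (3.5, 616)]
[[378.  32.]
 [140.  66.]
 [ 51. 129.]
 [ 62. 374.]
 [168. 422.]
 [441. 378.]]
[[379.  38.]
 [141.  74.]
 [ 53. 137.]
 [ 63. 377.]
 [169. 423.]
 [441. 378.]]
```

View pics/s6c.png

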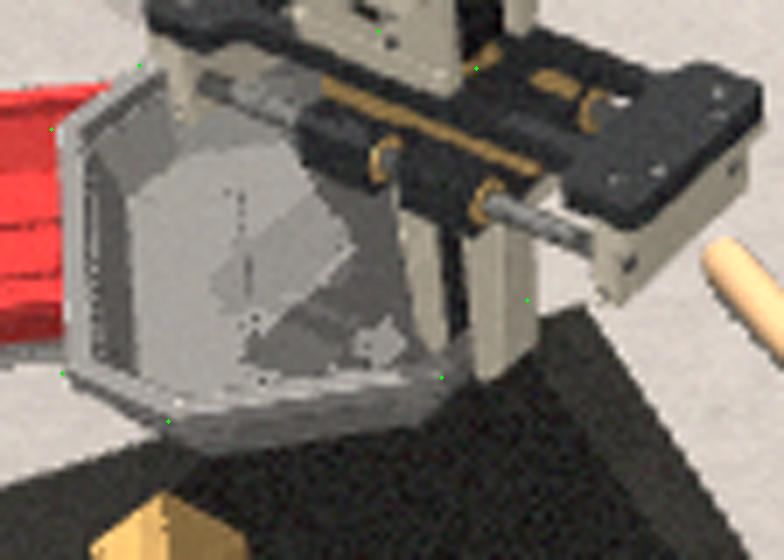

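Level now: rim vertices at (58,128), (63,372) and (172,421) against the level prediction (51,129), (62,374) and (168,422). A 1° tilt would shift the far one by about 8 px vertically, so the residual is below about 0.5–1°. Handing in.

```bash
python3 -c "
from h import *
s=bot.sense();print(s['t'],s['position'].round(1),s['width'],s['force'].round(1));print(bot.finish_job())"
```

```text
13.55 [ 598.9 -167.2  173.3] 8.364453807264791 [-0.5  0.3 -1.6]
the job is handed in; nothing more can be done
None
```

The job is handed in at 13.6 s. The gripper is holding the top tray level, open side up, over the mat.

**What I did:** I gripped the tray by corner_1 and raised that corner about 31 mm around the far lugs. The pictures taken during the peel show the far corner still on the stack. I then lifted the tray clear and carried it to the mat. It had tipped about 2° in the grip, so I corrected the hold by 1.7°.

**Last checks:**
- **Position:** the tray is centred at about (508, −202) mm, against a mat centre measured at (509, −202). Its floor is about 150 mm above the counter, or about 147 mm above the mat.
- **Level:** the two tilt checks disagree slightly. The rim corners I read off the picture agree with level to about 0.5°, while the edge-based fit suggests 0.5–1° of over-correction. An unrestricted version of that fit, run before the correction, gave an implausible 5° and I discarded it.
- **Sideways offset:** the rim sits about 1 pixel (roughly 3 mm) to one side of the prediction in the camera view; I left it.
- **Stack:** before the final small correction, the six remaining trays matched their original place to about 1–2 mm in both cameras.
- **Bystanders:** I saw no sign that anything else had moved, but did not measure each item.

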